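# Scan the tea box and dock the scanner

### The job

Pick up the stick-shaped code scanner that was left lying on the table and aim its window squarely at the middle of the code label on the closed tea box, about 6 cm from the label, holding it still there for two seconds; do not scan the label of the torn-open carton. Then lay the scanner gently, upright, in its charging rest with its wide head at the rest's open end (its tail at the stop wall), fully seated, and let go. Do not shift the boxes or the jars.

Things in the scene. Friction and masses are not known exactly. Their poses are not given: they have to be found in the camera images.
- scanner: grey stick-shaped hand scanner, 133 mm long, 36 mm high, lying flat on the table, about 0.18 kg. Origin: on its long axis (18 mm above the table), mid-handle, near its centre of mass: grip here. +x points to its window and is its line of sight; z up, where a small black trigger is. Handle: x -50 to +50 mm, 34 mm wide; wide head: x +48 to +83 mm, 56 mm wide
- scanner_window (a point): centre of the scanner's dark window, on its long axis at the head's end, 83 mm from the origin along +x; axes as the scanner's
- cradle: white charging rest, fixed, base 150 x 80 x 10 mm. Two saddles, tops 30 mm above the table, with flared cheeks up to 51 mm; a stop wall 45 mm high at the -x end, its inner face at x = -54 mm; the +x end is open. Origin: on the table under the middle of the docked scanner's handle, z up. Fingers have room between x -33 and +29 mm, above the base
- cradle_seat (a point): where the scanner's origin lies when it is docked: 48 mm straight above the rest's origin. Axes as the rest's: the docked scanner's +x (window) is this +x, its handle lying between the cheeks and its wide head beyond them. Play when seated: about 4 mm either way along x, 3 mm along y
- tea_box: closed upright carton of tea, 61 x 65 mm, 130 mm high, dark; loose. Origin: centre of its underside, z up; its labelled face looks along -x of the box (roughly towards the robot), 31 mm from the origin
- tea_label (a point): centre of the white code label (50 mm wide, 38 mm high, black bars, upright) on the tea box's face, 72 mm above the table; axes as the box's, so the label faces along -x of this frame
- open_carton: torn-open white carton with flaps spread at the top, 45 x 56 mm, 150 mm high with flaps; loose. Origin: on its underside, at the foot of its rear face; z up; its labelled face looks along -x, 45 mm from the origin. Leave it alone
- carton_label (a point): centre of the same kind of code label on the open carton, 72 mm above the table; not to be scanned
- spice_jar: spice jar, 46 mm diameter, 106 mm high, behind and between the boxes; origin at the centre of its underside. Bystander
- jam_jar: jam jar, 72 mm diameter, 87 mm high; origin at the centre of its underside. Bystander

How it is judged (in metres and radians):
On the way, in this order (a step that is already met when the one before it is completed fails the run):
1. the scanner is picked up: its origin more than 50 mm above the table, held by the fingers (height (world z) of scanner above 0.05 m and contact force between the fingers and scanner above 0.5 N), for 0.1 s.
2. the held scanner is still for 1 s with the tea label's centre 30 to 100 mm ahead of its window, within 15 mm of its line of sight (each way) and 0.2 rad of square (contact force between the fingers and scanner above 0.5 N and x of tea_label in the frame of scanner_window between 0.03 and 0.1 m and y of tea_label in the frame of scanner_window between -0.015 and 0.015 m and z of tea_label in the frame of scanner_window between -0.015 and 0.015 m and x of scanner_window in the frame of tea_label below 0 m and angle between the x axis of scanner and the x axis of tea_box, either way round below 0.2 rad and linear speed of scanner below 0.015 m/s and angular speed of scanner below 0.15 rad/s), for 1 s.
At the end, for the whole second after the job is handed in: the scanner rests released and still in the charging rest, upright (within 0.08 rad), window towards the open end, within 9 mm along and 8 mm across of its seat, within 4 mm of the seated height and 0.12 rad of the rest's direction; both boxes within 20 mm of where they stood (x of scanner in the frame of cradle between -0.009 and 0.009 m and y of scanner in the frame of cradle between -0.008 and 0.008 m and z of scanner in the frame of cradle between 0.044 and 0.052 m and x of scanner_window in the frame of cradle above 0.06 m and angle between the x axis of scanner and the x axis of cradle, either way round below 0.12 rad and angle between scanner's own z axis and vertical below 0.08 rad and contact force between scanner and cradle above 0.3 N and linear speed of scanner below 0.01 m/s and distance of each of tea_box, open_carton from where it was at the start of the episode below 0.02 m); the robot touches nothing.
It fails at once if the open carton's label is scanned: held likewise before the window (30 to 100 mm, 15 mm, 0.2 rad) (x of carton_label in the frame of scanner_window between 0.03 and 0.1 m and y of carton_label in the frame of scanner_window between -0.015 and 0.015 m and z of carton_label in the frame of scanner_window between -0.015 and 0.015 m and angle between the x axis of scanner and the x axis of open_carton, either way round below 0.2 rad and linear speed of scanner below 0.015 m/s).
It fails at once if a box or a jar is shifted by more than 20 mm (distance of any of tea_box, open_carton, spice_jar, jam_jar from where it was at the start of the episode above 0.02 m).
It fails at once if the scanner is dropped or rammed into the rest (contact over 40 N) (contact force between scanner and cradle above 40 N).
It also fails if it takes over 53 s, if anything falls off the work surface, if the arm or the gripper's body presses on something with over 40 N, if the wrist force passes 120 N, or if a joint passes its speed limit or range.

### The arm

A 6-joint arm with a two-finger parallel gripper is mounted at the origin on a cart in front of the work surface, level with it; the furniture and walls round the work are solid. World frame = base frame: x ahead of the robot, y to its left, z up, the work surface at z = 0. Lengths are in mm, angles in rad, forces in N, time in s.
With the tool pointing down it reaches from about 350 to 775 mm from the base axis. Payload 7.3 kg.
Tool frame: the origin (TCP) lies at the very end of the fingers, on their centre line; the grasp point (between the pads) lies 19 mm behind it; z points along the fingers, y is the line along which they close (so a half turn about z gives the same grasp; the last joint's range is limited). The gripper opens to 92 mm and grips with 3 to 60 N. Pads are 19 mm wide; open, the fingers measure 130 mm over their backs; the gripper's body (75 mm by 190 mm) begins 47 mm behind the grasp point.
Start: joints at [-1.446, 0.342, 1.524, -0, 1.275, -0.146], TCP at [140.461, -505.881, 226.741] pointing down, gripper open.
Joint ranges: [-2.53, 2.53], [-0.77, 2.02], [0.04, 2.7], [-1, 4.14], [0.28, 2.66], [-3.11, 3.11]. Speed limits (rad/s): [2.57, 2.57, 3.14, 3.14, 3.14, 3.14].

### API

Orientations are given as [roll, pitch, yaw] about the fixed x, y, z axes, in that order (R = Rz(yaw) Ry(pitch) Rx(roll)).
In Python, from plant import bot gives the robot as it stands.
- The arm moves only by the tool apply_moves, never from a script. Its argument "motion" is text: rows parted by semicolons, each of 4 numbers parted by spaces: the shift along the tool's x, y, z in m, then the turn about the tool's z in degrees. A call has 1 to 8 rows; each row shifts and turns the commanded pose from where the row before left it, along the tool's axes as they then stand; what a row does not reach is not made up. A row lasts 1/8 s, in which the tool goes at most 62.5 mm and 10.7 degrees, less where a joint would pass 70% of its speed; a pose out of reach is approached as far as the arm can. A call with a gripper value outside its range is refused whole. "fingers" is the opening, from -1 (shut) to 1 (fully open), set as the call begins (left out, the last holds). The fingers move at their own pace and stop on an object; the grip force is fixed at half the most. Time passes only in rows, so rows that do not move let the fingers close. It gives the time, the measured TCP pose, the force, the opening and the grip force at its end, in the units of the state.
- bot.get_obs(): the state, without advancing time (a new reading comes with each control period).
- bot.capture(name): name is "scene" or "top" or "wrist"; returns a dict with "img" (400x640x3 uint8, blue, green, red), "range_z" (400x640 float32, mm along the optical axis (not along the pixel's ray), 0 where there is no reading), "fx", "fy", "cx", "cy" (pixels), "world_from_camera" (4x4, takes a point from camera to world coordinates); the wrist camera has in their place "mount" (4x4, takes a point from camera to tool coordinates, whose origin is the TCP and whose axes are the flange's). Camera axes: x right, y down, z forward; pixel columns grow to the right and rows downward; lengths in mm; the calibration is good to about 2 mm. A picture is of the moment at which its call begins: read the wrist's pose just before it.
- bot.close_job(): hands the job in; it is judged then, once.
Trained networks look in a picture, given as the dict that the camera call returned (one of the last four; its "shot" number tells which), for a name from the list of things; names that differ only in an ending like _2 or _b are one class to them, and where a whole thing is asked for, a point or a joint stands for the part that bears it (a point fixed in the world has none). Each returns a list of dicts, best first, with "p" (0 to 1); they miss things now and then, are a little off and sometimes report something else, mostly with a low value. They report only what shows in the picture. A call takes as long as a camera call.
- bot.cut_out(picture, thing): "pixels" (400x640 bool, what is visible of it) and "point" ([column, row] in pixels, amid what is visible of it).
The state is a dict: "time": time; "joint_positions": joint angles; "dq": joint speeds; "tau": joint torques, N m; "tool_pos": TCP position; "tcp_rot": TCP orientation; "contact_force": force on the tool from outside, world axes, zero at the start; "moment": the same for the moment, N m; "grip_width": finger opening in mm; "finger_force": force on a finger pad.
Only numpy, scipy, OpenCV 4.12 (cv2) and the standard library are available. Lean on these libraries where they do the work, as an engineer would, in place of code of your own. Each camera call takes 0.05 s, during which the arm holds its last target. There are 200 camera calls.

## Working session

There is one attempt and no reset: what is moved stays moved. The work goes in short steps, Python scripts to look and compute and a tool call to move; the robot and the scene stay as the last step left them, time stands still between calls to the robot, and variables do not carry over. Pictures are saved under pics/ and viewed, at most 10 in all, crops included, and the job is handed in when it is done.

Besides the shell and the picture viewer there is one more tool, called after "Request:" in YAML: its name, and indented under it one key for each argument. apply_moves: Moves the arm, as the interface text tells. Its arguments: {"type":"object","properties":{"motion":{"type":"string"},"fingers":{"type":"number"}},"required":["motion"]}

```bash
mkdir -p pics; ls
cat > h.py <<'E'
import numpy as np, cv2
from plant import bot
from scipy.spatial.transform import Rotation as Ro
def T_tool():
    o=bot.get_obs(); T=np.eye(4); T[:3,:3]=Ro.from_euler('xyz',o['tcp_rot']).as_matrix(); T[:3,3]=o['tool_pos']; return T
def cam(name):
    T=T_tool(); d=bot.capture(name)
    d['T']=T@np.array(d['mount']) if name=='wrist' else np.array(d['world_from_camera'])
    return d
def pts(d,mask=None):
    z=d['range_z']; m=(z>0) if mask is None else (z>0)&mask
    v,u=np.nonzero(m); Z=z[v,u]
    P=np.c_[(u-d['cx'])/d['fx']*Z,(v-d['cy'])/d['fy']*Z,Z]
    return P@d['T'][:3,:3].T+d['T'][:3,3]
E
python3 - <<'E'
from h import *
print(bot.get_obs())
for n in ('scene','top'):
    d=cam(n); cv2.imwrite(f'pics/{n}0.png',d['img'])
    np.set_printoptions(precision=1,suppress=True)
    print(n,d['T'])
    for t in ['scanner','scanner_window','cradle','tea_box','tea_label','open_carton','carton_label','spice_jar','jam_jar']:
        r=bot.cut_out(d,t)
        for x in r[:2]:
            P=pts(d,x['pixels'])
            print(t,round(x['p'],2),x['point'],x['pixels'].sum(), np.median(P,0) if len(P) else None, np.percentile(P,[2,98],axis=0).ravel() if len(P) else None)
E
```

```text
pics
{'time': 0.0, 'joint_positions': array([-1.44599738e+00,  3.42732949e-01,  1.52501203e+00, -2.98205945e-05,
        1.27538638e+00, -1.45979089e-01]), 'dq': array([-0.00150977,  0.00040506, -0.00037764,  0.00095506,  0.0007629 ,
       -0.00027095]), 'tau': array([ 3.24854584e-03, -4.31232798e+01, -2.44221890e+01,  7.20433728e-02,
        5.57705818e-02, -1.08338377e-04]), 'tool_pos': array([ 140.40016209, -505.46035402,  226.04139111]), 'tcp_rot': array([-3.14006616e+00, -1.95610498e-04,  2.70786595e-01]), 'contact_force': array([0.11069684, 0.14387554, 0.14452121]), 'moment': array([-0.01260551, -0.03403435,  0.04596639]), 'finger_force': 0.0, 'grip_width': 91.71758671437861}
scene [[ -0.9  -0.3   0.3 201.7]
 [ -0.5   0.6  -0.6 622.4]
 [ -0.   -0.7  -0.7 861. ]
 [  0.    0.    0.    1. ]]
scanner 0.77 [374.5, 173.6] 612 [ 484.2 -269.1   31.9] [ 421.8 -309.1    2.   541.1 -227.9   38.4]
scanner_window 0.71 [372.3, 173.2] 634 [ 482.6 -270.3   31.9] [ 420.4 -311.5    1.7  541.5 -228.3   38.4]
cradle 0.81 [287.3, 338.1] 2354 [460.3 317.4  10.7] [392.3 266.9   0.8 534.1 360.4  48.8
[... 978 characters left out ...]
8    9.6  540.1 -235.    40.8]
cradle 0.95 [211.4, 241.8] 1399 [465.3 304.8  11.5] [393.3 258.9   1.7 536.3 349.5  48.3]
tea_box 0.96 [266.1, 180.4] 617 [624.4 142.3 112.9] [603.5 116.1   5.9 660.6 175.1 128.7]
tea_label 0.93 [266.0, 177.6] 683 [625.2 142.7 112.1] [603.5 116.1   3.8 662.8 178.  128.6]
open_carton 0.97 [356.7, 179.7] 862 [ 635.5 -111.1  123.3] [ 592.4 -145.1    1.1  678.9  -72.7  150.6]
carton_label 0.73 [357.4, 179.5] 984 [ 634.8 -111.2  123.6] [ 592.3 -150.2   -0.6  682.9  -69.5  150.5]
spice_jar 0.89 [319.2, 165.2] 301 [675.3  -1.5 103.4] [661.7 -21.9  17.9 703.2  19.7 110.1]
jam_jar 0.72 [444.1, 181.0] 576 [ 648.6 -371.5   85.4] [ 620.8 -407.5   26.3  681.7 -345.5   91.7]
```

Run:
```python
import cv2,numpy as np
s=cv2.imread('pics/scene0.png')[100:400,200:440]; t=cv2.imread('pics/top0.png')[140:290,160:480]
s=cv2.resize(s,None,fx=2,fy=2,interpolation=2)[:, :]
t=cv2.resize(t,(800-480,150)); 
cv2.imwrite('pics/s1.png',s)
cv2.imwrite('pics/t1.png',cv2.resize(cv2.imread('pics/top0.png')[140:290,160:480],(800,375),interpolation=2))
```

```text
(no output)
```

View pics/s1.png

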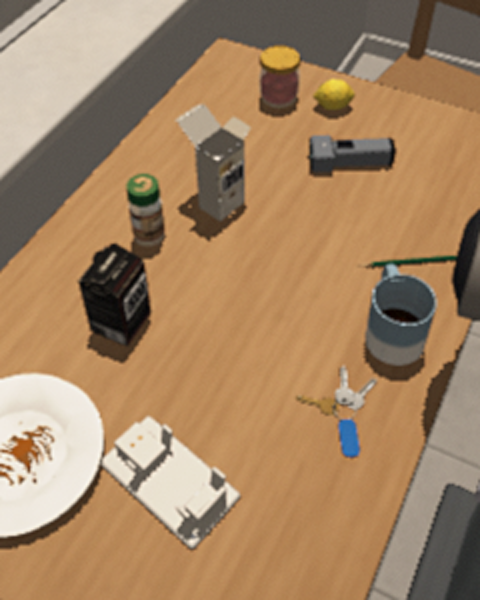

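View pics/t1.png

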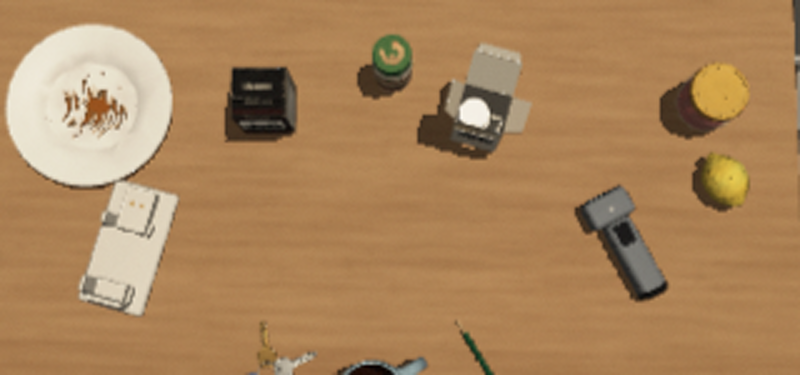

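The closed dark tea box is at about crop (262,100) in the top view, and the torn carton at (480,120). The scanner is at (625,245) with its head toward the upper left, and the rest is at (130,250). Next I'll move above the scanner to look with the wrist camera.

Request:
apply_moves:
  motion: "0.049 -0.016 0 0;0.049 -0.016 0 0;0.049 -0.016 0 0;0.049 -0.016 0 0;0.049 -0.016 0 0;0.049 -0.016 0 0;0.049 -0.016 0 0;0.046 -0.018 0 0"
  fingers: 1

```text
time: 2.0
tool_pos: [481.9, -275.5, 226.8]
tcp_rot: [3.141, -0.0, 0.271]
contact_force: [0.3, -0.8, 0.3]
grip_width: 92.0
finger_force: 0.0
```

```bash
cat > fit.py <<'E'
from h import *
np.set_printoptions(precision=2,suppress=True)
from scipy.optimize import minimize
def rect(P,lo,hi):
    Q=P[(P[:,2]>lo)&(P[:,2]<hi)][:,:2].astype(np.float32)
    # drop stray points
    return cv2.minAreaRect(Q) if len(Q)>5 else None
def look(n,t,lo,hi,k=0):
    d=cam(n); r=bot.cut_out(d,t)
    if not r: print(n,t,'none'); return d,None
    P=pts(d,cv2.erode(r[k]['pixels'].astype(np.uint8),np.ones((3,3)))>0)
    Q=P[(P[:,2]>lo)&(P[:,2]<hi)]
    print(n,t,round(r[k]['p'],2),rect(P,lo,hi)); 
    return d,Q
E
python3 - <<'E'
from fit import *
print(bot.get_obs()['tool_pos'],bot.get_obs()['tcp_rot'])
d,Q=look('wrist','scanner',10,60)
print(np.array(d['mount']))
cv2.imwrite('pics/w1.png',d['img'])
look('top','scanner',10,60)
d,Q=look('top','cradle',15,60)
# cradle height map from top + scene
for n in('top','scene'):
    d=cam(n); r=bot.cut_out(d,'cradle'); P=pts(d,cv2.dilate(r[0]['pixels'].astype(np.uint8),np.ones((3,3)))>0)
    np.save(f'cr_{n}.npy',P)
    B=P[(P[:,2]>5)&(P[:,2]<60)]
    print(cv2.minAreaRect(B[:,:2].astype(np.float32)))
E
```

```text
[ 481.94 -275.51  226.79] [ 3.14 -0.    0.27]
wrist scanner 0.95 ((483.47027587890625, -283.9678955078125), (129.70953369140625, 53.34430694580078), 29.67624282836914)
[[   0.     -0.97   -0.26   70.8 ]
 [   1.      0.      0.     -0.27]
 [  -0.     -0.26    0.97 -158.61]
 [   0.      0.      0.      1.  ]]
top scanner 0.71 ((440.004638671875, -307.98773193359375), (29.363126754760742, 16.783187866210938), 35.501617431640625)
top cradle 0.92 ((465.06390380859375, 310.685546875), (67.27513122558594, 138.99578857421875), 73.54839324951172)
((464.1226501464844, 308.5768737792969), (81.91808319091797, 153.5273895263672), 76.2746810913086)
((465.1635437011719, 312.4315185546875), (80.29209899902344, 150.36782836914062), 76.24495697021484)
```

View pics/w1.png

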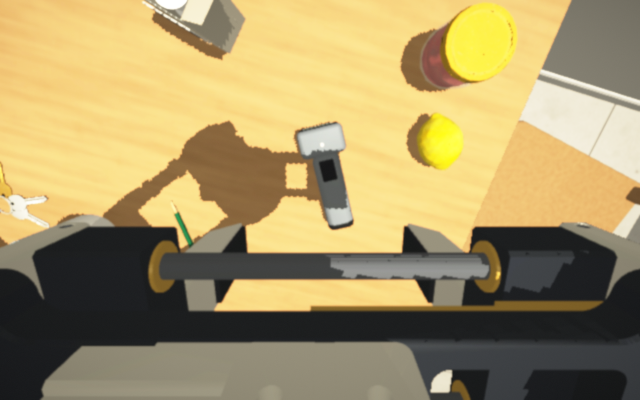

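Run:
```python
from fit import *
# cradle profile
P=np.vstack([np.load('cr_top.npy'),np.load('cr_scene.npy')])
a=np.radians(-13.75); c=np.array([464.6,310.5]); u=np.array([np.cos(a),np.sin(a)]); v=np.array([-u[1],u[0]])
X=(P[:,:2]-c)@u; Y=(P[:,:2]-c)@v
for b in range(-80,80,5):
    m=(X>=b)&(X<b+5)&(P[:,2]>-5)&(P[:,2]<70)
    if m.sum()>3: print(b,m.sum(),'zmax %.0f'%np.percentile(P[m,2],97),'Y of z>20',np.percentile(Y[m&(P[:,2]>20)],[1,50,99]) if (m&(P[:,2]>20)).sum()>2 else '', 'mid z %.0f'%(np.median(P[m&(abs(Y)<8),2]) if (m&(abs(Y)<8)).any() else -1))
# scanner
d=cam('wrist'); r=bot.cut_out(d,'scanner'); P=pts(d,r[0]['pixels']); np.save('sc.npy',P)
Q=P[(P[:,2]>12)&(P[:,2]<60)]
ang=np.radians(29.7); c=np.array([483.5,-284.])
for it in range(6):
    u=np.array([np.cos(ang),np.sin(ang)]); v=np.array([-u[1],u[0]])
    X=(Q[:,:2]-c)@u; Y=(Q[:,:2]-c)@v
    xmin,xmax=np.percentile(X,[.5,99.5])
    h=(X>xmin+4)&(X<xmin+90)
    xs=[];ms=[]
    for b in np.arange(xmin+5,xmin+90,6):
        m=(X>=b)&(X<b+6)
        if m.sum()>5: xs.append(b+3); lo,hi=np.percentile(Y[m],[3,97]); ms.append((lo+hi)/2)
    k=np.polyfit(xs,ms,1); ang+=np.arctan(k[0])
    c=c+v*np.polyval(k,0)
o=c+u*((xmin+xmax)/2-16.5)
print('scanner yaw deg',np.degrees(ang),'origin',o,'len',xmax-xmin,'zmed handle',np.median(Q[h,2]), 'head width',np.percentile(Y[X>xmax-25],[1,99]),'handle w',np.percentile(Y[h],[1,99]))
for t in('tea_box','tea_label'):
  for n in('top','scene'):
    dd=cam(n); r=bot.cut_out(dd,t); P=pts(dd,r[0]['pixels'])
    Q=P[(P[:,2]>110)&(P[:,2]<140)]; print(n,t,cv2.minAreaRect(Q[:,:2].astype(np.float32)),np.percentile(Q[:,2],95))
    np.save(f'tb_{n}.npy',P)
```

```text
-80 38 zmax 8 Y of z>20  mid z 1
-75 162 zmax 12 Y of z>20  mid z 8
-70 242 zmax 46 Y of z>20 [-22.94   2.01  23.85] mid z 36
-65 124 zmax 48 Y of z>20 [-25.72   0.41  29.59] mid z 42
-60 142 zmax 51 Y of z>20 [-29.     2.77  31.69] mid z 30
-55 148 zmax 51 Y of z>20 [-30.01  -1.79  30.92] mid z 29
-50 143 zmax 52 Y of z>20 [-30.13  -0.9   31.63] mid z 30
-45 104 zmax 47 Y of z>20 [-26.96   4.73  30.43] mid z 29
-40 82 zmax 13 Y of z>20  mid z 12
-35 130 zmax 13 Y of z>20  mid z 9
-30 125 zmax 13 Y of z>20  mid z 10
-25 133 zmax 13 Y of z>20  mid z 10
-20 128 zmax 13 Y of z>20  mid z 9
-15 129 zmax 13 Y of z>20  mid z 9
-10 119 zmax 14 Y of z>20  mid z 10
-5 142 zmax 14 Y of z>20  mid z 10
0 120 zmax 13 Y of z>20  mid z 9
5 128 zmax 13 Y of z>20  mid z 9
10 133 zmax 14 Y of z>20  mid z 10
15 169 zmax 36 Y of z>20 [-26.96  -5.84  27.35] mid z 11
20 194 zmax 51 Y of z>20 [-29.7    1.41  30.8 ] mid z 29
25 142 zmax 51 Y of z>20 [-30.76  -0.88  31.48] mid z 30
30 115 zmax 50 Y of z>20 [-29.71   0.04  29.21] mid z 30
35 111 zmax 33 Y of z>20 [-19.29  -0.21  19.35] mid z 30
40 107 zmax 32 
[... 417 characters left out ...]
ner yaw deg 28.738042662520247 origin [ 468.32 -291.02] len 130.6834963020803 zmed handle 36.109989733277416 head width [-26.3   27.39] handle w [-16.37  16.54]
top tea_box ((635.2988891601562, 148.47152709960938), (55.63452911376953, 61.49437713623047), 1.6575630903244019) 127.36140173508736
scene tea_box ((634.835693359375, 152.35716247558594), (56.56330871582031, 60.534854888916016), 0.7727644443511963) 126.54335444984483
top tea_label ((635.1000366210938, 148.63211059570312), (55.85309600830078, 61.732479095458984), 2.0260446071624756) 127.48648893045092
scene tea_label ((633.9898681640625, 152.12948608398438), (54.53303146362305, 63.3641242980957), 2.6767525672912598) 126.51601088061558
```

Request:
apply_moves:
  motion: "0 0 0 -6.6;0 0 0 -6.6;-0.0194 0.007 0.04 0;0 0 0.05 0;0 0 0.05 0;0 0 0.05 0;0 0 0.024 0;0 0 0.0088 0"

```text
time: 4.0
tool_pos: [466.2, -291.5, 2.4]
tcp_rot: [-3.139, 0.001, 0.501]
contact_force: [0.4, -0.1, 0.6]
grip_width: 91.7
finger_force: 0.0
```

Request:
apply_moves:
  motion: "0 0 0 0;0 0 0 0;0 0 0 0;0 0 0 0;0 0 0 0;0 0 0 0"
  fingers: -1

```text
time: 4.75
tool_pos: [466.9, -292.0, 4.0]
tcp_rot: [3.141, -0.0, 0.501]
contact_force: [0.6, -0.4, -0.1]
grip_width: 36.5
finger_force: 0.0
```

Request:
apply_moves:
  motion: "0 0 0 0;0 0 0 0;0 0 0 0;0 0 -0.01 0;0 0 -0.03 0;0 0 -0.03 0;0 0 -0.03 0"
  fingers: -1

```text
time: 5.62
tool_pos: [466.8, -292.1, 105.2]
tcp_rot: [3.141, 0.0, 0.501]
contact_force: [0.3, -0.1, -2.1]
grip_width: 33.8
finger_force: 30.0
```

Run:
```python
from fit import *
P={n:np.load(f'tb_{n}.npy') for n in('top','scene')}
for n,Q in P.items():
    # front face: points with z 30..115, x near min
    F=Q[(Q[:,2]>30)&(Q[:,2]<115)&(Q[:,0]<612)]
    if len(F)>20:
        k=np.polyfit(F[:,1],F[:,0],1); r=abs(F[:,0]-np.polyval(k,F[:,1]))<3
        k=np.polyfit(F[r,1],F[r,0],1)
        print(n,len(F),'x at y150',np.polyval(k,150),'yaw deg',-np.degrees(np.arctan(k[0])),'y range',np.percentile(F[:,1],[1,99]))
# white label pixels in scene
d=cam('scene'); r=bot.cut_out(d,'tea_box')[0]['pixels']; g=cv2.cvtColor(d['img'],cv2.COLOR_BGR2GRAY)
m=r&(g>110); Q=pts(d,m); Q=Q[(Q[:,2]>45)&(Q[:,2]<100)&(Q[:,0]<610)]
print(len(Q),Q.mean(0),np.percentile(Q,[2,98],axis=0))
d=cam('wrist'); cv2.imwrite('pics/w2.png',d['img'])
```

```text
top 151 x at y150 605.745594309602 yaw deg 2.2667910575307455 y range [116.27 176.84]
scene 383 x at y150 606.4684744494683 yaw deg 0.49509090632436153 y range [120.88 182.23]
18 [605.23 144.79  88.68] [[603.12 122.36  82.48]
 [608.58 170.79  93.13]]
```

View pics/w2.png

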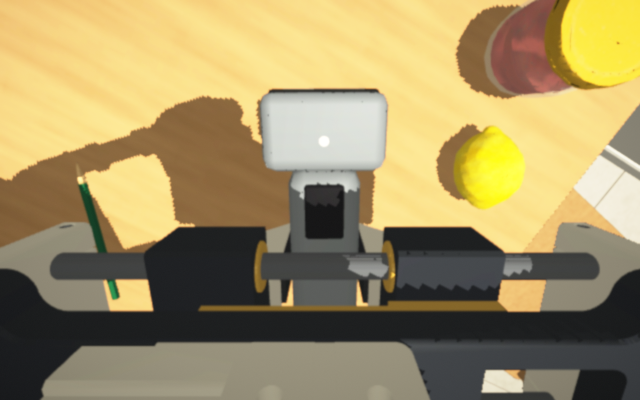

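The scanner is gripped straight: head at column 323, rows 90–170, handle between the fingers.

Request:
apply_moves:
  motion: "0 0 0 6.8;0 0 0 6.8;0 0 0 6.8;0 0 0 6.8;0.004 -0.04 0 0;0.004 -0.05 0 0;0 -0.05 0 0;0 -0.055 0 0"

```text
time: 6.78
tool_pos: [468.7, -95.3, 102.5]
tcp_rot: [-3.141, 0.002, 0.026]
contact_force: [1.1, -0.2, -2.1]
grip_width: 33.9
finger_force: 30.0
```

Request:
apply_moves:
  motion: "0 -0.055 0 0;0 -0.055 0 0;0 -0.055 0 0;0 -0.05 0 0;0 -0.032 0.01 0;0 0 0.02 0;0 0 0.017 0;0 0 0 0"

```text
time: 7.78
tool_pos: [461.3, 149.8, 54.8]
tcp_rot: [3.141, 0.005, 0.027]
contact_force: [0.6, -0.7, -1.8]
grip_width: 33.9
finger_force: 30.0
```

Run:
```python
from fit import *
T=T_tool(); print(T[:3,3],bot.get_obs()['tcp_rot'],bot.get_obs()['finger_force'])
for n in('wrist','top','scene'):
    d=cam(n); cv2.imwrite(f'pics/{n}3.png',d['img'])
    for t in('scanner','tea_box'):
        r=bot.cut_out(d,t)
        if not r: print(n,t,'none');continue
        P=pts(d,r[0]['pixels']); np.save(f'a_{n}_{t}.npy',P)
        if t=='scanner':
            Q=P[(P[:,2]>62)&(P[:,2]<105)]
            print(n,t,round(r[0]['p'],2),len(Q),cv2.minAreaRect(Q[:,:2].astype(np.float32)) if len(Q)>5 else '', np.percentile(Q,[1,50,99],axis=0) if len(Q) else '')
        else:
            F=P[(P[:,2]>20)&(P[:,2]<115)&(P[:,0]<613)]
            U=P[P[:,2]>118]
            if len(U)>9: print(n,'top',cv2.minAreaRect(U[:,:2].astype(np.float32)))
            if len(F)>20:
                k=np.polyfit(F[:,1],F[:,0],1); print(n,'face x@150',np.polyval(k,150),'yaw',-np.degrees(np.arctan(k[0])),np.percentile(F[:,1],[1,99]))
```

```text
[461.35 149.82  54.79] [3.14 0.01 0.03] 29.97561514377594
wrist scanner 0.62 17283 ((491.2312927246094, 151.5041961669922), (107.19487762451172, 56.411537170410156), 0.949741005897522) [[442.91 126.32  80.57]
 [515.58 151.43  86.77]
 [544.   178.03  89.69]]
wrist tea_box none
top scanner 0.74 107 ((633.0396118164062, 145.6809539794922), (60.46561050415039, 61.1727180480957), 88.548828125) [[602.97 115.89  63.16]
 [606.44 131.7   87.61]
 [662.93 175.15 104.79]]
top top ((635.3445434570312, 148.57948303222656), (60.825103759765625, 39.28199005126953), 84.5331802368164)
top face x@150 606.6698075138311 yaw 2.148707632964407 [116.53 177.57]
scene scanner 0.85 351 ((478.32464599609375, 149.01559448242188), (132.88064575195312, 52.70635986328125), 6.483346462249756) [[411.67 133.42  64.08]
 [434.6  160.71  87.91]
 [543.21 180.62  91.95]]
scene top ((639.6971435546875, 151.6558074951172), (34.45491027832031, 60.65190887451172), 0.1035456657409668)
scene face x@150 606.9551678561057 yaw -0.31400118462699955 [122.51 182.58]
```

Request:
apply_moves:
  motion: "0 0 0 0;0 0 0 0;0 0 0 0;0 0 0 0;0 0 0 0;0 0 0 0;0 0 0 0;0 0 0 0"

```text
time: 9.22
tool_pos: [463.2, 150.0, 56.9]
tcp_rot: [3.142, 0.0, 0.026]
contact_force: [0.2, 0.1, -1.9]
grip_width: 33.5
finger_force: 30.0
```

Request:
apply_moves:
  motion: "0 0 0 0;0 0 0 0;0 0 0 0;0 0 0 0;0 0 0 0;0 0 0 0;0 0 0 0;0 0 0 0"

```text
time: 10.22
tool_pos: [463.2, 150.0, 56.9]
tcp_rot: [3.142, -0.0, 0.026]
contact_force: [-0.3, 0.5, -2.4]
grip_width: 33.8
finger_force: 30.0
```

Run:
```python
from fit import *
T=T_tool(); print(T[:3,3],bot.get_obs()['tcp_rot'])
a=cv2.imread('pics/wrist3.png'); b=cv2.imread('pics/scene3.png')[100:400,180:480]
cv2.imwrite('pics/c4.png',np.hstack([cv2.resize(a,(480,300)),b]))
# scanner in tool frame from wrist cloud
P=np.load('a_wrist_scanner.npy'); Q=(P-T[:3,3])@T[:3,:3]
Q=Q[(Q[:,2]<-10)&(Q[:,2]>-40)]
H=Q[Q[:,0]>60]; print('head x max',np.percentile(Q[:,0],[99,99.7]),'head y',np.percentile(H[:,1],[1,99]),'head top z',np.median(H[:,2]))
for lo in range(-20,85,10):
    h=Q[(Q[:,0]>lo)&(Q[:,0]<lo+10)]
    if len(h)>20: print(lo,len(h),'y',np.percentile(h[:,1],[2,98]),'z',np.percentile(h[:,2],[5,50]))
```

```text
[463.19 150.01  56.89] [ 3.14 -0.    0.03]
head x max [80.86 81.4 ] head y [-26.97  25.97] head top z -29.761761388525237
-20 1123 y [-15.77  15.75] z [-31.28 -30.16]
-10 264 y [-13.79  13.92] z [-31.35 -30.35]
0 367 y [-17.63  16.68] z [-31.15 -29.67]
10 1281 y [-16.34  15.72] z [-32.53 -30.27]
20 1422 y [-16.14  15.81] z [-32.85 -31.31]
30 1525 y [-16.35  15.5 ] z [-32.75 -31.2 ]
40 1842 y [-22.47  21.96] z [-30.62 -28.57]
50 2819 y [-26.31  25.37] z [-31.15 -30.05]
60 3025 y [-26.45  25.51] z [-31.21 -30.07]
70 2997 y [-26.04  24.84] z [-30.93 -29.54]
80 412 y [-22.41  21.64] z [-26.7  -25.66]
```

View pics/c4.png

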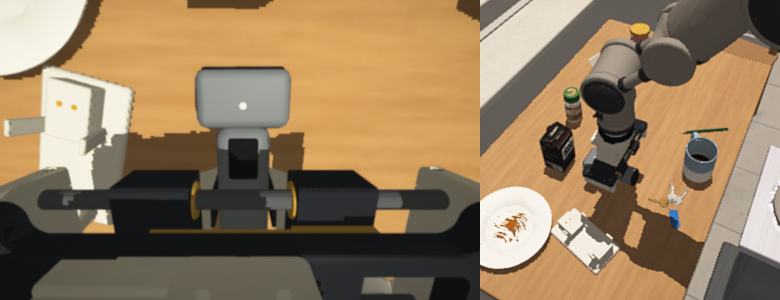

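Wrist view: scanner straight in the fingers, with the rest at left (85,130). Scene view: scanner facing the tea box. The aim hold is done, so I'm backing off to look at the rest.

Request:
apply_moves:
  motion: "-0.02 0 -0.02 0;-0.03 0 -0.04 0;-0.03 -0.03 -0.04 0;-0.011 -0.032 0 0;0 0 0 7.6;0 0 0 7.6;0 0 0 0;0 0 0 0"

```text
time: 11.22
tool_pos: [370.5, 209.5, 156.8]
tcp_rot: [3.141, 0.0, -0.237]
contact_force: [0.7, -0.8, -2.0]
grip_width: 34.2
finger_force: 30.0
```

Run:
```python
from fit import *
print(bot.get_obs()['time'],bot.get_obs()['tool_pos'])
d=cam('wrist'); cv2.imwrite('pics/w5.png',d['img']); r=bot.cut_out(d,'cradle'); print([x['p'] for x in r])
P=pts(d,cv2.dilate(r[0]['pixels'].astype(np.uint8),np.ones((3,3)))>0); np.save('cr_w.npy',P)
for n in('w',):
    B=P[(P[:,2]>5)&(P[:,2]<60)]; print(cv2.minAreaRect(B[:,:2].astype(np.float32)))
    b=B[B[:,2]<14]; print(cv2.minAreaRect(b[:,:2].astype(np.float32)))
for nm,P in(('w',P),('t',np.load('cr_top.npy')),('s',np.load('cr_scene.npy'))):
    a=np.radians(-13.75); c=np.array([464.6,310.5]); u=np.array([np.cos(a),np.sin(a)]); v=np.array([-u[1],u[0]])
    X=(P[:,:2]-c)@u; Y=(P[:,:2]-c)@v; Z=P[:,2]
    q=lambda m,A:np.percentile(A[m],[1,99]) if m.sum()>5 else None
    print(nm,'cheeks far X',q((Z>38)&(X>0),X),'Y',q((Z>38)&(X>0),Y),'near cheeks X',q((Z>46.5)&(X<0),X),'Y',q((Z>46.5)&(X<0),Y),'wall X',q((Z>38)&(Z<48)&(X<0)&(abs(Y)<12),X),'saddle far X',q((Z>27)&(Z<33)&(X>0)&(abs(Y)<12),X),'saddle near',q((Z>27)&(Z<33)&(X<0)&(abs(Y)<12),X),'base X',q((Z>5)&(Z<14),X),'base Y',q((Z>5)&(Z<14),Y))
    # inner cheek mids
    for s in (1,-1):
        m=(Z>38)&(X*s>0)&((X>-58)); print('  cheeks',s,[ (np.median(Y[m&(Y*k>0)]), np.polyfit(X[m&(Y*k>0)],Y[m&(Y*k>0)],1)) for k in(1,-1) if (m&(Y*k>0)).sum()>5])
```

```text
11.225 [370.54 209.51 156.84]
[0.95]
((466.9346923828125, 308.9615478515625), (79.91178894042969, 149.2895050048828), 75.89543151855469)
((466.9346923828125, 308.9615478515625), (79.91178894042969, 149.2895050048828), 75.89543151855469)
w cheeks far X [21.18 34.62] Y [-30.88  29.32] near cheeks X [-65.75 -42.2 ] Y [-30.63  30.11] wall X [-67.37 -61.71] saddle far X [21.   69.91] saddle near [-62.24 -41.38] base X [-68.28  75.47] base Y [-40.2   37.57]
  cheeks 1 [(np.float64(24.938187814300868), array([-0.01, 25.47])), (np.float64(-29.307480507915983), array([ -0.01, -28.94]))]
  cheeks -1 [(np.float64(25.417653609020267), array([ 0.01, 26.32])), (np.float64(-28.780868961752596), array([  0.01, -28.05]))]
t cheeks far X [21.46 32.84] Y [-31.78  28.36] near cheeks X [-67.26 -43.88] Y [-31.2   28.83] wall X [-68.91 -63.13] saddle far X [20.59 68.78] saddle near [-62.72 -42.64] base X [-73.31  74.5 ] base Y [-41.22  37.51]
  cheeks 1 [(np.float64(24.54865226873859), array([-0.24, 31.52])), (np.float64(-29.888687959667426), array([ -0.08, -27.54]))]
  cheeks -1 [(np.float64(25.10738052883795), array([ 0.15, 32.52])), (np.float64(-29.468606597661104), array([  0.01, -28.86]))]
s cheeks far X [18.87 33.73] Y [-28.77  31.53] near cheeks X [-65.63 -44.49] Y [-27.89  32.5 ] wall X [-69.95 -63.43] saddle far X [19.64 68.03] saddle near [-69.35 -42.9 ] base X [-73.72  71.72] base Y [-36.7   41.24]
  cheeks 1 [(np.float64(28.956354654890397), array([ 0.08, 27.27])), (np.float64(-24.564256902011046), array([  0.09, -27.15]))]
  cheeks -1 [(np.float64(30.472711596342037), array([-0.03, 28.62])), (np.float64(-23.77084030736919), array([ -0.06, -27.14]))]
```

View pics/w5.png

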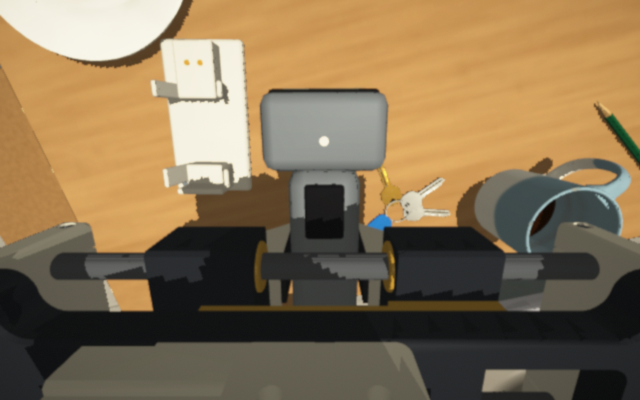

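Request:
apply_moves:
  motion: "0 0 0 0.3;0.0183 -0.03 0 0;0.02 -0.04 0 0;0.02 -0.0496 0 0;0 0 0.035 0;0 0 0.035 0;0 0 0.012 0;0 0 0 0"

```text
time: 12.32
tool_pos: [456.0, 311.4, 74.6]
tcp_rot: [3.141, 0.001, -0.244]
contact_force: [-0.1, -0.2, -1.8]
grip_width: 34.3
finger_force: 30.0
```

Request:
apply_moves:
  motion: "0 0 0 0;0 0 0 0;0 0 0 0"

```text
time: 12.7
tool_pos: [456.4, 311.7, 75.7]
tcp_rot: [-3.141, -0.001, -0.244]
contact_force: [-0.0, 0.4, -2.3]
grip_width: 34.0
finger_force: 30.0
```

Run:
```python
from fit import *
T=T_tool(); print(T[:3,3],bot.get_obs()['tcp_rot'])
d=cam('wrist'); cv2.imwrite('pics/w6.png',d['img'])
P=pts(d); Q=(P-T[:3,3])@T[:3,:3]   # tool frame
S=Q[(Q[:,2]<-10)&(Q[:,2]>-40)&(abs(Q[:,1])<35)&(Q[:,0]>50)&(Q[:,0]<100)]
print('scanner front',np.percentile(S[:,0],[99,99.8]),'y',np.percentile(S[:,1],[1,99]),'top',np.median(S[:,2]))
Zw=P[:,2]; b=(Zw>7)&(Zw<14)&(abs(Q[:,1])<60)&(Q[:,0]>-40)&(Q[:,0]<120)
print('base y',np.percentile(Q[b,1],[1,99]),'x',np.percentile(Q[b,0],[1,99]),b.sum())
c=(Zw>38)&(Zw<54)&(abs(Q[:,1])<45)&(Q[:,0]>20)&(Q[:,0]<60); print('cheeks',c.sum(),np.percentile(Q[c],[2,98],axis=0) if c.sum()>5 else '')
s=bot.capture('scene')['img'][240:400,200:420]
cv2.imwrite('pics/c6.png',np.hstack([cv2.resize(d['img'],(480,300)),cv2.resize(s,(320,300),interpolation=2)]))
```

```text
[456.43 311.71  75.7 ] [-3.14 -0.   -0.24]
scanner front [82.57 83.02] y [-27.4   25.69] top -32.2590847791951
base y [-59.06  39.01] x [-14.36 119.2 ] 1306
cheeks 295 [[ 29.77 -30.54  23.61]
 [ 37.83  29.57  36.65]]
```

View pics/c6.png

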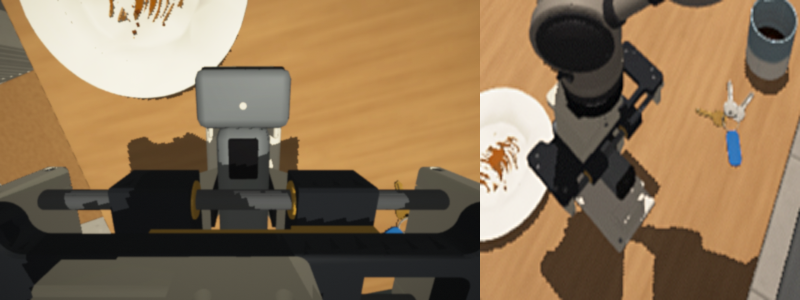

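Scanner is centred over the cheeks (within about 1 mm). Lowering it.

Request:
apply_moves:
  motion: "0 0 0.012 0;0 0 0.012 0;0 0 0.006 0;0 0 0.004 0;0 0 0.003 0;0 0 0.002 0;0 0 0 0;0 0 0 0"

```text
time: 13.8
tool_pos: [456.2, 311.6, 36.1]
tcp_rot: [-3.141, -0.0, -0.244]
contact_force: [0.4, -0.7, -2.2]
grip_width: 33.8
finger_force: 30.0
```

Request:
apply_moves:
  motion: "0 0 0.001 0;0 0 0.001 0;0 0 0 0;0 0 0 0"

```text
time: 14.3
tool_pos: [456.1, 311.6, 34.0]
tcp_rot: [-3.142, -0.0, -0.244]
contact_force: [-0.2, -0.8, -0.2]
grip_width: 34.2
finger_force: 30.0
```

Request:
apply_moves:
  motion: "0 0 0.0005 0;0 0 0 0;0 0 0 0"

```text
time: 14.68
tool_pos: [456.1, 311.6, 34.0]
tcp_rot: [-3.141, -0.0, -0.244]
contact_force: [-3.1, -1.8, 4.6]
grip_width: 33.9
finger_force: 30.0
```

Request:
apply_moves:
  motion: "0 0 0 0;0 0 0 0;0 0 0 0;0 0 0 0;0 0 0 0;0 0 0 0;0 0 0 0;0 0 0 0"
  fingers: 0.6

```text
time: 15.68
tool_pos: [456.0, 311.5, 33.4]
tcp_rot: [3.141, -0.0, -0.244]
contact_force: [-0.5, 0.7, 0.1]
grip_width: 73.4
finger_force: 0.0
```

Request:
apply_moves:
  motion: "0 0 -0.01 0;0 0 -0.02 0;0 0 -0.03 0;0 0 -0.04 0;0 0 -0.05 0;0 0 -0.04 0;-0.03 0 -0.02 0;-0.03 0 0 0"

```text
time: 16.68
tool_pos: [397.9, 326.5, 246.0]
tcp_rot: [-3.138, -0.003, -0.245]
contact_force: [0.0, 0.2, -0.4]
grip_width: 73.2
finger_force: 0.0
```

Run:
```python
from fit import *
T=T_tool(); print(T[:3,3])
d=cam('wrist'); r=bot.cut_out(d,'scanner'); print(r[0]['p'])
P=pts(d,r[0]['pixels']); Q=P[(P[:,2]>50)&(P[:,2]<80)]
u=np.array([.9713,-.2377]); v=np.array([.2377,.9713]); c=np.array([464.6,310.5])-8.3*u-1*v
X=(Q[:,:2]-c)@u; Y=(Q[:,:2]-c)@v
print('X',np.percentile(X,[.5,99.5]),'head Y',np.percentile(Y[X>55],[1,99]),'handle Y',np.percentile(Y[abs(X)<25],[1,99]),'z head/handle',np.median(Q[X>55,2]),np.median(Q[abs(X)<25,2]),np.median(Q[X<-30,2]))
cv2.imwrite('pics/w7.png',d['img'])
for t in('tea_box','open_carton'):
    dd=cam('scene'); r=bot.cut_out(dd,t); print(t,np.median(pts(dd,r[0]['pixels']),0))
```

```text
[397.95 326.5  246.01]
0.7
X [-49.08  81.93] head Y [-26.72  27.86] handle Y [-16.42  16.96] z head/handle 66.19581566135864 66.08680601763524 65.84227270285123
tea_box [631.41 178.75 107.15]Traceback (most recent call last):
  File "<stdin>", line 10, in <module>
IndexError: list index out of range
```

View pics/w7.png

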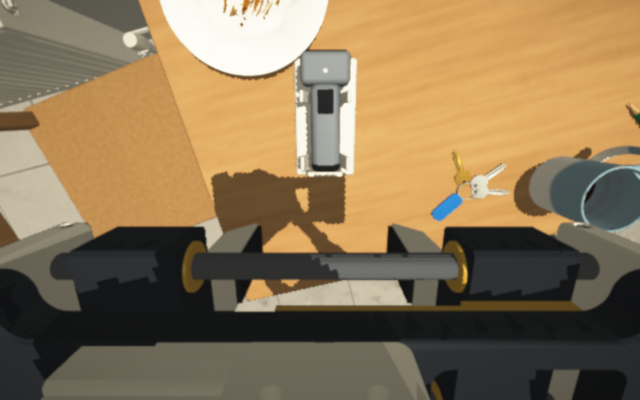

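The scanner lies level in the rest at (325,110), head at the open end, top at 66 mm, which means it is seated. Handing in.

```bash
python3 -c "
from plant import bot
print(bot.close_job())"
```

```text
the job is handed in; nothing more can be done
None
```

I aimed the scanner at the tea box label from about 60 mm and held it still for over two seconds, then docked it, released and level in its charging rest, and handed the job in; no verdict came back, and the arm blocked a final camera check that the boxes hadn't moved.

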